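Dial the preset code into the bench unit and load it

TASK

On the bench preset unit, turn the three thumbwheels so that they show 7-2-5, left to right as seen from the robot, each digit standing square between its two white ticks; rub them round with gentle presses only, as the sprung wheels are damaged above 20 N. Once the code is right, and not before, press the round load key fully down and let it come up again. Leave the pen cup, the meter and the spool where they are.

Things in the scene. Friction and masses are not known exactly. Their poses are not given: they have to be found in the camera images.
- case: grey bench preset unit, 170 x 250 x 75 mm, fixed; origin under its centre. Its x runs away from the robot's side, y to the left along the wheel axles, z up. In its flat top: three black thumbwheels 36 mm apart at x = 0, y = 72, 36, 0 mm; round load key at y = -70 mm; terminals 15 mm tall at x = 60 mm, y = -25 to -105 mm.
- slot_left (a point): point on the top panel right above the axle of the left-hand wheel (first digit); axes as the case. The wheel is a drum of 56 mm diameter, 20 mm wide, its rim standing out of the panel here. Its crown is anywhere 5 to 15 mm above this point, different for each wheel and not measured: find it by touch.
- slot_mid (a point): same point for the middle wheel (second digit). Every wheel sits on a spring: it starts to sink at about 2 N, then 1 mm per 6 N, and bottoms after 3 mm. It is turned by rubbing the crown along x with closed fingertips, 17.6 mm of rim per digit; it yields to about 2 N of drag, so a press of 6 to 10 N grips, less slips. Over 20 N damages it.
- slot_right (a point): same point for the right-hand wheel (third digit). On every wheel white digits 0 to 9 stand round the rim, upright for a reader on the robot's side; the one on the crown, between two white ticks on the panel, is the one set.
- wheel_left (a joint): turn of the left-hand wheel; digit set = value / 0.6283 rad (0 rad: 0; 5.655 rad: 9; stops just beyond both). It grows as the crown is drawn towards the robot's side (case -x) and falls as it is pushed away. The wheel has no clicks: firm friction holds it wherever it is left, so the digit must be brought square between the ticks.
- wheel_mid (a joint): the same for the middle wheel: digit = value / 0.6283, growing as the crown is drawn to case -x.
- wheel_right (a joint): the same for the right-hand wheel: digit = value / 0.6283, growing as the crown is drawn to case -x.
- key_top (a point): centre of the top of the load key: a grey round push key 24 mm in diameter in a black collar 40 mm across and 12 mm high, on the same panel 70 mm to the right (-y) of the right-hand wheel; its top is 22 mm above the panel, 97 mm above the bench. Moves with the key; z up.
- key (a joint): how far the load key is pressed: 0 up, 0.006 m fully down; springs back; fully down takes 5 N, anything past 0.004 m counts as pressed.
- pen_cup_mid (a point): bystander: dark pen cup, 76 mm across, 95 mm high (pens to 140 mm), loose; the point is its centre half-way up.
- meter_mid (a point): bystander: grey hand-held meter lying on its back, 165 x 80 x 36 mm (x, y, z; its dial rises to 46 mm), loose; the point is its centre half-way up.
- spool_mid (a point): bystander: upright solder spool, 56 mm across, 42 mm high, loose; the point is its centre half-way up.

How it is judged:
On the way, in this order (a step that is already met when the one before it is completed fails the run):
1. all three wheels show 7-2-5 (each within 0.18 rad of its digit) (value of joint wheel_left between 4.2182 and 4.5782 rad and value of joint wheel_mid between 1.0766 and 1.4366 rad and value of joint wheel_right between 2.9616 and 3.3216 rad), for 0.2 s.
2. with the code set, the load key is pressed down (all of step 1 and value of joint key above 0.004 m), for 0.04 s.
At the end, for the whole second after the job is handed in: the wheels rest at 7, 2 and 5 (left, middle, right), each within 0.18 rad of the digit's centre (7: 4.398, 2: 1.257, 5: 3.142 rad), and the load key, having been pressed, is up again (under 1.5 mm) (all of step 1 and velocity of joint each of wheel_left, wheel_mid, wheel_right below 0.2 rad/s and value of joint key below 0.0015 m); the robot touches nothing.
It fails at once if a thumbwheel is loaded with more than 20 N (contact force between any of the fingers, the arm and wheel_left_c0 above 20 N or contact force between any of the fingers, the arm and wheel_mid_c0 above 20 N or contact force between any of the fingers, the arm and wheel_right_c0 above 20 N).
It fails at once if the load key is pressed past 4 mm while the wheels do not show the code (value of joint key above 0.004 m and not (value of joint wheel_left between 4.2182 and 4.5782 rad and value of joint wheel_mid between 1.0766 and 1.4366 rad and value of joint wheel_right between 2.9616 and 3.3216 rad)).
It fails at once if the pen cup is moved more than 15 mm (distance of pen_cup_mid from where it was at the start of the episode above 0.015 m).
It fails at once if the meter is moved more than 15 mm (distance of meter_mid from where it was at the start of the episode above 0.015 m).
It fails at once if the spool is moved more than 15 mm (distance of spool_mid from where it was at the start of the episode above 0.015 m).
It also fails if it takes over 72 s, if anything falls off the work surface, if the arm or the gripper's body presses on something with over 40 N, if the wrist force passes 120 N, or if a joint passes its speed limit or range.

ROBOT

A 6-joint arm with a two-finger parallel gripper is mounted at the origin on the work surface. World frame = base frame: x ahead of the robot, y to its left, z up, the work surface at z = 0. Lengths are in m, angles in rad, forces in N, time in s.
With the tool pointing down it reaches from about 0.425 to 1.125 m from the base axis. Payload 14.9 kg.
Tool frame: the origin (TCP) lies at the very end of the fingers, on their centre line; the grasp point (between the pads) lies 19 mm behind it (grip_depth is the distance from the TCP to the grasp point, in m); x points along the fingers, y is the direction in which the jaws open and shut, and the axes are right-handed (so a half turn about x gives the same grasp; the last joint's range is limited). The gripper opens to 91 mm and grips with 3 to 60 N. Pads are 32 mm wide; open, the fingers measure 118 mm over their backs; the gripper's body (76 mm by 178 mm) begins 60 mm behind the grasp point.
Start: joints at [1.16, 0.379, 1.734, -0, 1.028, -0.033], TCP at [0.258, 0.651, 0.214] pointing down, gripper open.
Joint ranges: [-2.77, 2.77], [-0.74, 2.19], [0, 2.66], [-1.06, 4.2], [0.31, 2.87], [-3.08, 3.08]. Speed limits (rad/s): [1.89, 1.89, 2.39, 3.14, 3.14, 3.14].

INTERFACE

Orientations are given as a 3x3 rotation matrix whose columns are the frame's x, y, z axes.
In Python, from rig import state, snapshot, camera_info, close_job, grip_depth gives the robot as it stands. The module is installed in compiled form; this text tells all that it offers.
- The arm moves only by the tool servo_tool, never from a script. Its argument "increments" is a list of rows, each a list of 7 numbers: the turn, a rotation vector about the tool's x, y, z in rad, then the shift along the tool's x, y, z in mm, then the opening, from 0 (shut) to 1 (fully open). A call has 1 to 8 rows; each row is the pose to reach, as a shift and turn from the pose measured when the call began, along the tool's axes at that moment; what a row does not reach only later rows make up. A row lasts 1/10 s, in which the tool goes at most 50 mm and 8.59 degrees, less where a joint would pass 70% of its speed; a pose out of reach is approached as far as the arm can. A call with a gripper value outside its range is refused whole. The fingers move at their own pace and stop on an object; the grip force is fixed at half the most. Time passes only in rows, so rows that repeat a pose let the fingers close. It gives the time, the measured TCP pose, the force and the opening at its end, in the units of the state.
- state(): the state, without advancing time (a new reading comes with each control period).
- snapshot(name): name is "scene" or "top" or "wrist"; returns (picture, depth): 400x640x3 uint8, red, green, blue; 400x640 float32, m along the optical axis (not along the pixel's ray), 0 where there is no reading.
- camera_info(name): a dict with "fx", "fy", "cx", "cy" (pixels), "eye" and "orientation" of the camera in the world. Camera axes: x right, y up, looking along -z (the intrinsics and any distortion apply to the point x, -y, -z); pixel columns grow to the right and rows downward; lengths in m; the calibration is good to about 2 mm. A picture is of the moment at which its call begins: read the wrist's pose just before it. camera_info takes no time and is no camera call; for the wrist camera it gives the pose at the moment of the call.
- close_job(): hands the job in, once; it reports no verdict.
The state is a dict: "clock": time; "joint_positions": joint angles; "qvel": joint speeds; "tau": joint torques, N m; "ee_pos": TCP position; "tcp_rot": TCP orientation; "wrist_force": force on the tool from outside, world axes, zero at the start; "ft_torque": the same for the moment, N m; "gripper_width": finger opening in m.
Only numpy, scipy, OpenCV 4.12 (cv2) and the standard library are available. Lean on these libraries where they do the work, as an engineer would, in place of code of your own. Each camera call takes 0.05 s, during which the arm holds its last target.

## Working session

There is one attempt and no reset: what is moved stays moved. The work goes in short steps, Python scripts to look and compute and a tool call to move; the robot and the scene stay as the last step left them, time stands still between calls to the robot, and variables do not carry over. Pictures are saved under pics/ and viewed, and the job is handed in when it is done.

Besides the shell and the picture viewer there is one more tool, called after "Call:" in YAML: its name, and indented under it one key for each argument. servo_tool: Moves the arm, as the interface text tells. Its arguments: {"type":"object","properties":{"increments":{"type":"array"}},"required":["increments"]}

```bash
ls; mkdir -p pics; python3 - <<'E'
from rig import *
import cv2,numpy as np
s=state();print(s)
for n in("scene","top"):
    p,d=snapshot(n);cv2.imwrite(f"pics/{n}0.png",p[:,:,::-1]);np.save(f"pics/{n}0.npy",d);print(n,camera_info(n))
print(grip_depth)
E
```

```text
pics
{'clock': 0.0, 'joint_positions': array([ 1.15966765e+00,  3.79422216e-01,  1.73474172e+00, -7.23810703e-06,
        1.02850070e+00, -3.33113109e-02]), 'qvel': array([-0.00117726,  0.00088472,  0.0018093 ,  0.00055202,  0.00038813,
       -0.00105722]), 'tau': array([ 6.93819675e-04, -7.63748074e+01, -4.34380960e+01,  6.52110041e-02,
        4.24519507e-02, -8.64142567e-05]), 'ee_pos': array([0.25808887, 0.65028027, 0.21329805]), 'tcp_rot': array([[-4.22730641e-04,  3.68888947e-01,  9.29473381e-01],
       [-9.85136944e-04,  9.29472860e-01, -3.68889188e-01],
       [-9.99999425e-01, -1.07159933e-03, -2.95105287e-05]]), 'wrist_force': array([ 0.21113598, -0.33203637, -1.25640725]), 'ft_torque': array([ 0.06773109,  0.05526722, -0.006434  ]), 'gripper_width': 0.09143183120983403}
scene {'fx': 383.6741296399848, 'fy': 383.6741296399848, 'cx': 325.0318209090302, 'cy': 203.3870216001315, 'eye': array([ 1.31126484, -0.00626348,  0.55668142]), 'orientation': array([[ 0.08572048, -0.5500109 ,  0.83074665],
       [ 0.99630288,  0.04254487, -0.07463578],
       [ 0.00570648,  0.8340731 ,  0.55162442]])}
top {'fx': 463.1923115419293, 'fy': 463.1923115419293, 'cx': 318.8847067920353, 'cy': 202.0273447920238, 'eye': array([0.42139782, 0.06964368, 0.99044508]), 'orientation': array([[ 0.00890849,  0.97661852, -0.21479504],
       [-0.99995766,  0.00820517, -0.00416584],
       [-0.00230601,  0.21482306,  0.97665026]])}
0.0188
```

View pics/scene0.png

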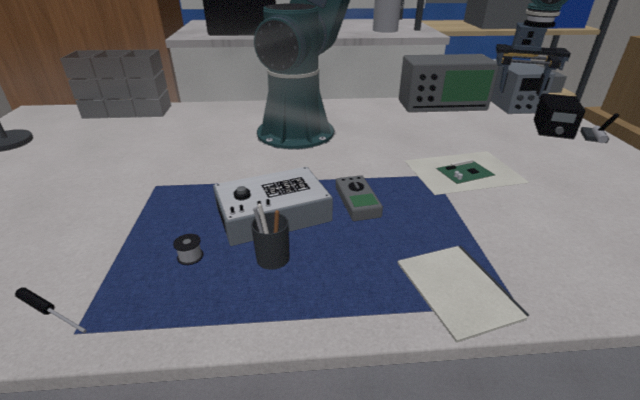

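View pics/top0.png

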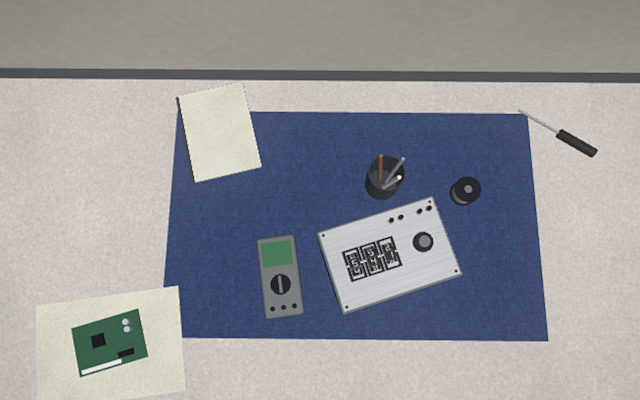

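Top view: the case lies around (390,255), turned about 17°. The load key is at (423,241), the wheels at about (354,264), (371,259) and (388,253), the meter at (280,277), the cup at (385,177) and the spool at (466,191). Next I'll fit the case pose.

```bash
cat > h.py <<'E'
from rig import *
import cv2,numpy as np
def ray(info,u,v):
    d=np.array([(u-info['cx'])/info['fx'],-(v-info['cy'])/info['fy'],-1.0]);return info['orientation']@d
def onz(info,u,v,z):
    r=ray(info,u,v);e=info['eye'];return e+r*(z-e[2])/r[2]
def proj(info,P):
    c=info['orientation'].T@(np.asarray(P)-info['eye']);return np.array([info['cx']-info['fx']*c[0]/c[2],info['cy']+info['fy']*c[1]/c[2]])
E
python3 - <<'E'
import cv2
p=cv2.imread('pics/top0.png')
cv2.imwrite('pics/tc.png',cv2.resize(p[190:320,310:470],None,fx=5,fy=4.6,interpolation=cv2.INTER_CUBIC)) if 0 else cv2.imwrite('pics/tc.png',cv2.resize(p[190:320,310:470],None,fx=4.5,fy=4.5,interpolation=cv2.INTER_CUBIC))
E
```

```text
(no output)
```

View pics/tc.png

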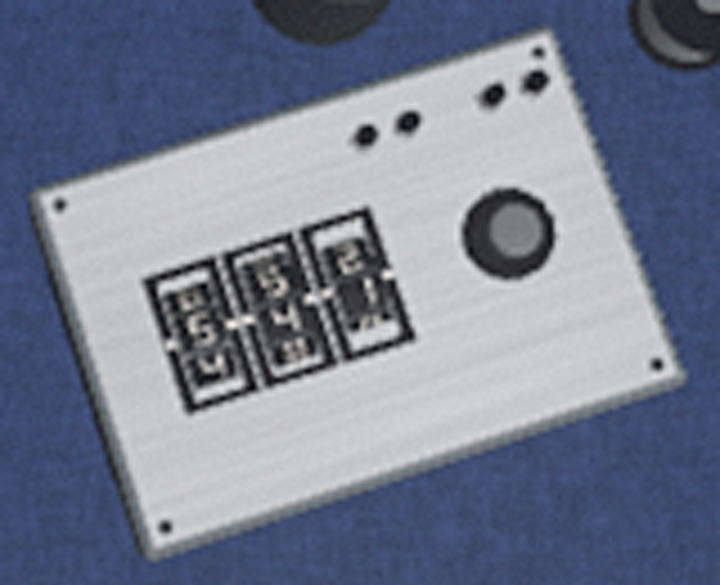

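```bash
python3 - <<'E'
from h import *
i=camera_info('top')
f=lambda u,v:(310+u/4.5-.4,190+v/4.5-.4)
C=[onz(i,*f(*c),.075) for c in [(40,190),(548,32),(683,373),(150,548)]]
H=[onz(i,*f(*c),.075) for c in [(60,205),(538,52),(657,365),(165,527)]]
for Q in(C,H):
    Q=np.array(Q);print(Q.mean(0), [round(float(np.linalg.norm(Q[k]-Q[(k+1)%4])),4) for k in range(4)],
    [round(float(np.degrees(np.arctan2(*(-(Q[a]-Q[b])[[0]],(Q[a]-Q[b])[1])).squeeze()),)),2) if 0 else np.degrees(np.arctan2(-(Q[a]-Q[b])[0],(Q[a]-Q[b])[1])).round(2) for a,b in((0,1),(3,2))],
    [np.degrees(np.arctan2((Q[a]-Q[b])[1],(Q[a]-Q[b])[0])).round(2) for a,b in((0,3),(1,2))])
print('key',onz(i,*f(517,230),.097))
d=np.load('pics/top0.npy')
for u,v in [(330,500),(355,200),(600,300),(515,230)]:
    a,b=f(u,v);D=d[round(b),round(a)];print((i['eye']+ray(i,a,b)*D).round(4))
E
```

```text
File "<stdin>", line 8
    [round(float(np.degrees(np.arctan2(*(-(Q[a]-Q[b])[[0]],(Q[a]-Q[b])[1])).squeeze()),)),2) if 0 else np.degrees(np.arctan2(-(Q[a]-Q[b])[0],(Q[a]-Q[b])[1])).round(2) for a,b in((0,1),(3,2))],
                                                                                           ^
SyntaxError: closing parenthesis ')' does not match opening parenthesis '['
```

```bash
python3 - <<'E'
from h import *
i=camera_info('top')
f=lambda u,v:(310+u/4.5-.4,190+v/4.5-.4)
C=[onz(i,*f(*c),.075) for c in [(40,190),(548,32),(683,373),(150,548)]]
H=[onz(i,*f(*c),.075) for c in [(60,205),(538,52),(657,365),(165,527)]]
for Q in(C,H):
    Q=np.array(Q);print(Q.mean(0), [round(float(np.linalg.norm(Q[k]-Q[(k+1)%4])),4) for k in range(4)],
    [np.degrees(np.arctan2(-(Q[a]-Q[b])[0],(Q[a]-Q[b])[1])).round(2) for a,b in((0,1),(3,2))],
    [np.degrees(np.arctan2((Q[a]-Q[b])[1],(Q[a]-Q[b])[0])).round(2) for a,b in((0,3),(1,2))])
print('key',onz(i,*f(517,230),.097))
d=np.load('pics/top0.npy')
for u,v in [(330,500),(355,200),(600,300),(515,230)]:
    a,b=f(u,v);D=d[round(b),round(a)];print((i['eye']+ray(i,a,b)*D).round(4))
E
```

```text
[ 0.52230288 -0.06544699  0.075     ] [0.2399, 0.1605, 0.2441, 0.1615] [np.float64(17.93), np.float64(18.18)] [np.float64(17.45), np.float64(18.94)]
[ 0.52136911 -0.06528612  0.075     ] [0.2259, 0.1465, 0.2257, 0.1461] [np.float64(18.37), np.float64(18.25)] [np.float64(18.34), np.float64(18.24)]
key [ 0.54284111 -0.13192062  0.097     ]
[ 0.4285 -0.0523  0.0721]
[ 0.5588 -0.0659  0.0735]
[ 0.5153 -0.1719  0.0752]
[ 0.5428 -0.131   0.0974]
```

```bash
cat >> h.py <<'E'
from scipy.spatial.transform import Rotation as R
YAW=np.radians(18.3);c,s_=np.cos(YAW),np.sin(YAW)
CX=np.array([c,s_,0]);CY=np.array([-s_,c,0]);O=np.array([.5215,-.0653,.075])
RT=np.column_stack([[0,0,-1],CY,CX])
W={'L':O+.072*CY,'M':O+.036*CY,'R':O,'K':O-.07*CY}
def inc(P,Rm=RT):
    s=state();r=s['tcp_rot'];return R.from_matrix(r.T@Rm).as_rotvec().round(4),(1000*r.T@(np.asarray(P)-s['ee_pos'])).round(1)
def tocase(P): return np.array([CX,CY,[0,0,1]])@(np.asarray(P)-O)*1000
E
python3 - <<'E'
from h import *
print(inc(W['M']+[0,0,.13]))
E
```

```text
(array([-6.972e-01, -4.000e-04,  9.000e-04]), array([   8.9, -540.4,  485.7]))
```

Call:
servo_tool:
  increments:
    - [-0.05,0,0,0,-35,31.5,0]
    - [-0.1,0,0,0,-70,63,0]
    - [-0.15,0,0,0,-105,94.5,0]
    - [-0.2,0,0,0,-140,126,0]
    - [-0.25,0,0,0,-175,157.5,0]
    - [-0.3,0,0,0,-210,189,0]
    - [-0.35,0,0,0,-245,220,0]
    - [-0.4,0,0,0,-280,252,0]

```text
clock: 0.9
ee_pos: [0.3891, 0.2953, 0.2135]
tcp_rot: [[-0.0, -0.025, 1.0], [-0.001, 1.0, 0.025], [-1.0, -0.001, -0.0]]
wrist_force: [0.9, -0.1, -0.1]
gripper_width: 0.0301
```

```bash
python3 - <<'E'
from h import *
print(inc(W['M']+[0,0,.13]),state()['ee_pos'],state()['clock'])
E
```

```text
(array([-0.2947, -0.0006,  0.0008]), array([   8.8, -329.3,  113. ])) [0.38908178 0.29529128 0.21353083] 0.9
```

Call:
servo_tool:
  increments:
    - [-0.05,0,0,1,-45,15,0]
    - [-0.1,0,0,2,-90,31,0]
    - [-0.15,0,0,4,-135,46,0]
    - [-0.2,0,0,5,-180,62,0]
    - [-0.25,0,0,6,-225,77,0]
    - [-0.295,0,0,7,-270,93,0]
    - [-0.295,0,0,8,-310,107,0]
    - [-0.295,0,0,9,-329,113,0]

```text
clock: 1.7
ee_pos: [0.5109, -0.0337, 0.2047]
tcp_rot: [[-0.0, -0.312, 0.95], [-0.001, 0.95, 0.312], [-1.0, -0.001, -0.001]]
wrist_force: [0.1, 0.6, 0.4]
gripper_width: 0.0005
```

```bash
python3 - <<'E'
from h import *
print(inc(W['M']+[0,0,.13]));s=state();print(s['ee_pos'],s['wrist_force'],s['clock'])
i=camera_info('wrist');print(i)
p,d=snapshot('wrist');cv2.imwrite('pics/w1.png',p[:,:,::-1]);np.save('pics/w1.npy',d)
for k in W: print(k,proj(i,W[k]))
E
```

```text
(array([-0.0017, -0.0005,  0.0011]), array([-0.3,  2.7,  0.1]))
[ 0.51092033 -0.03372439  0.20474897] [0.08832087 0.56887687 0.44744187] 1.7
{'fx': 334.5092453856772, 'fy': 334.5092453856772, 'cx': 316.9306623230279, 'cy': 194.92991280335104, 'eye': array([ 0.43254805, -0.05927808,  0.37488136]), 'orientation': array([[-0.31211069, -0.90823899, -0.27872721],
       [ 0.95004291, -0.2990927 , -0.08923022],
       [-0.00232291, -0.29265252,  0.95621604]])}
L [359.13350466 185.39428654]
M [320.3870303  185.44439914]
R [281.66567918 185.49447924]
K [206.4459903  185.59176433]
```

View pics/w1.png

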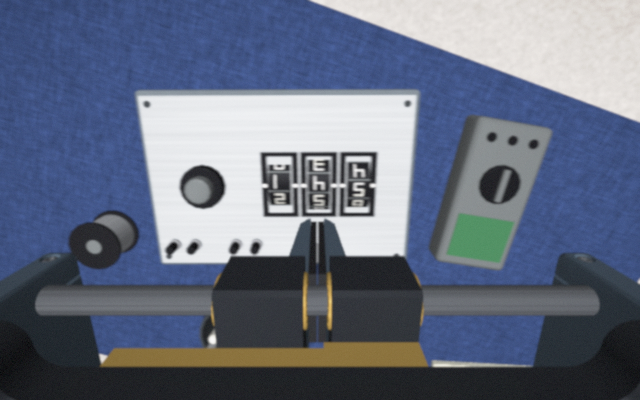

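```bash
cat >> h.py <<'E'
def crop(src,dst,u0=250,u1=390,v0=135,v1=235,k=5):
    p=cv2.imread(src)[v0:v1,u0:u1][::-1,::-1];cv2.imwrite(dst,cv2.resize(p,None,fx=k,fy=k,interpolation=cv2.INTER_CUBIC))
E
python3 -c "
from h import *
crop('pics/w1.png','pics/w1c.png')"
```

```text
(no output)
```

View pics/w1c.png

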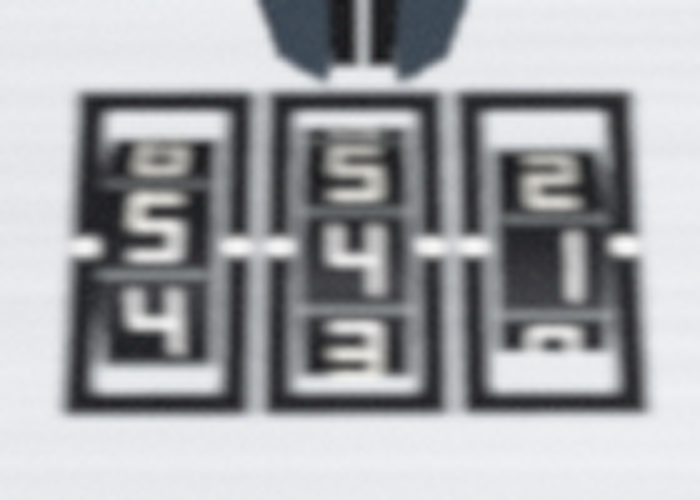

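```bash
python3 - <<'E'
from h import *
i=camera_info('wrist');d=np.load('pics/w1.npy')
uu,vv=np.meshgrid(np.arange(250,390),np.arange(140,225))
P=[]
for u,v in zip(uu.ravel(),vv.ravel()):
    D=d[v,u]
    if D>0:P.append(tocase(i['eye']+ray(i,u,v)*D))
P=np.array(P);print(len(P))
pan=P[(abs(P[:,0])<60)&(abs(P[:,0])>35)];print('panel',np.median(pan[:,2]),pan[:,2].std())
for n,y in(('L',72),('M',36),('R',0)):
    m=P[abs(P[:,1]-y)<8]
    print(n,[(x,round(float(np.median(m[abs(m[:,0]-x)<1.5][:,2])),1)) for x in range(-24,25,4)])
    q=m[(m[:,2]>2)&(abs(m[:,0])<14)]
    # fit circle r=28: z=h-28+sqrt(784-(x-x0)^2)
    from scipy.optimize import least_squares
    r=least_squares(lambda t:q[:,2]-(t[0]-28+np.sqrt(784-(q[:,0]-t[1])**2)),[10,0],loss='soft_l1');print(r.x)
E
```

```text
11851
panel -0.7962079438598307 0.7307728157417199
L [(-24, -0.7), (-20, 2.1), (-16, 5.2), (-12, 7.5), (-8, 8.9), (-4, 9.7), (0, 10.0), (4, 9.2), (8, 8.9), (12, 6.8), (16, 4.0), (20, 0.8), (24, -0.9)]
[ 9.91500665 -0.61609927]
M [(-24, 1.0), (-20, 5.5), (-16, 129.8), (-12, 10.8), (-8, 12.0), (-4, 12.9), (0, 13.3), (4, 12.9), (8, 11.7), (12, 9.9), (16, 7.5), (20, 4.0), (24, -0.4)]
[13.08132567 -0.68662178]
R [(-24, -0.8), (-20, -0.1), (-16, 3.0), (-12, 5.3), (-8, 6.6), (-4, 7.2), (0, 7.4), (4, 7.3), (8, 6.1), (12, 4.4), (16, 1.5), (20, -0.4), (24, -0.7)]
[ 7.48660503 -0.76293021]
```

```bash
cat >> h.py <<'E'
Y={'L':72,'M':36,'R':0}
HGT={'L':10.5,'M':13.7,'R':8.1}
def rimpt(n,a):
    h=HGT[n];return O+(28*np.sin(a)*CX+Y[n]*CY)/1000+np.array([0,0,(h-28+28*np.cos(a))/1000])
def value(info,n,lines,v1=235,k=5,tick=None,H=None):
    """lines: list of (digit position e.g.4.5, crop row). returns value in digits per line"""
    from scipy.optimize import brentq
    out=[];off=0
    row=lambda v:(v1-1-v)*k+k/2-.5
    if tick is not None: off=tick-row(proj(info,O+Y[n]/1000*CY)[1])
    for dg,r in lines:
        a=brentq(lambda a:row(proj(info,rimpt(n,a))[1])+off-r,-1.0,1.0)
        out.append(round(dg-a/.62832,3))
    return out,round(float(off),2)
E
python3 - <<'E'
from h import *
i=camera_info('wrist')
print(value(i,'L',[(5.5,184),(4.5,273)],tick=246))
print(value(i,'M',[(4.5,212),(3.5,312)],tick=246))
print(value(i,'R',[(1.5,218),(.5,316)],tick=245))
for n in 'LMR':print(n,inc(O+Y[n]/1000*CY+[0,0,.02]))
E
```

```text
([4.963, 4.938], 0.51)
([4.355, 4.385], 0.79)
([1.335, 1.363], 0.08)
L (array([-0.002 , -0.0006,  0.0014]), array([109.6,  39.8,  -0. ]))
M (array([-0.002 , -0.0006,  0.0014]), array([1.096e+02, 3.800e+00, 1.000e-01]))
R (array([-0.002 , -0.0006,  0.0014]), array([ 1.097e+02, -3.220e+01,  1.000e-01]))
```

Call:
servo_tool:
  increments:
    - [0,0,0,40,3.8,-11,0]
    - [0,0,0,80,3.8,-11,0]
    - [0,0,0,105,3.8,-11,0]
    - [0,0,0,112,3.8,-11,0]
    - [0,0,0,112,3.8,-11,0]

```text
clock: 2.25
ee_pos: [0.4992, -0.0344, 0.0921]
tcp_rot: [[-0.002, -0.312, 0.95], [-0.001, 0.95, 0.312], [-1.0, -0.001, -0.002]]
wrist_force: [0.1, -0.4, 0.4]
gripper_width: 0.0008
```

```bash
cat >>h.py <<'E'
def st():
    s=state();print('t',round(s['clock'],2),'case',tocase(s['ee_pos']).round(2),'F',s['wrist_force'].round(2),'rotv',R.from_matrix(s['tcp_rot'].T@RT).as_rotvec().round(4))
E
python3 -c "
from h import *
st()"
```

```text
t 2.25 case [-11.47  36.32  17.14] F [ 0.06 -0.38  0.41] rotv [-0.0017 -0.0022  0.0006]
```

Call:
servo_tool:
  increments:
    - [0,0,0,1.5,0,0,0]
    - [0,0,0,2.5,0,0,0]
    - [0,0,0,2.5,0,0,0]

```text
clock: 2.55
ee_pos: [0.4998, -0.0344, 0.0905]
tcp_rot: [[-0.0, -0.312, 0.95], [-0.001, 0.95, 0.312], [-1.0, -0.001, -0.001]]
wrist_force: [-0.4, 0.2, 0.2]
gripper_width: 0.0003
```

Call:
servo_tool:
  increments:
    - [0,0,0,0.5,0,0,0]
    - [0,0,0,1,0,0,0]

```text
clock: 2.75
ee_pos: [0.5001, -0.0344, 0.09]
tcp_rot: [[0.0, -0.312, 0.95], [-0.002, 0.95, 0.312], [-1.0, -0.002, -0.0]]
wrist_force: [0.3, -0.1, 0.7]
gripper_width: -0.0
```

Call:
servo_tool:
  increments:
    - [0,0,0,0.5,0,0,0]
    - [0,0,0,0.5,0,0,0]

```text
clock: 2.95
ee_pos: [0.5001, -0.0344, 0.0895]
tcp_rot: [[0.001, -0.312, 0.95], [-0.002, 0.95, 0.312], [-1.0, -0.002, 0.0]]
wrist_force: [-0.4, 0.5, 0.3]
gripper_width: 0.0006
```

Call:
servo_tool:
  increments:
    - [0,0,0,0.5,0,0,0]
    - [0,0,0,0.8,0,0,0]

```text
clock: 3.15
ee_pos: [0.5003, -0.0345, 0.0888]
tcp_rot: [[0.001, -0.312, 0.95], [-0.002, 0.95, 0.312], [-1.0, -0.002, 0.0]]
wrist_force: [-1.7, 0.3, 3.3]
gripper_width: 0.0001
```

Call:
servo_tool:
  increments:
    - [0,0,0,0.5,0,0,0]
    - [0,0,0,0.7,0,0,0]

```text
clock: 3.35
ee_pos: [0.5003, -0.0345, 0.0882]
tcp_rot: [[0.001, -0.312, 0.95], [-0.002, 0.95, 0.312], [-1.0, -0.002, 0.0]]
wrist_force: [-2.2, -0.4, 7.5]
gripper_width: 0.0005
```

Call:
servo_tool:
  increments:
    - [0,0,0,0.2,0,2,0]
    - [0,0,0,0.2,0,6,0]
    - [0,0,0,0.2,0,10,0]
    - [0,0,0,0.2,0,10,0]

```text
clock: 3.75
ee_pos: [0.5105, -0.0312, 0.0883]
tcp_rot: [[0.001, -0.312, 0.95], [-0.001, 0.95, 0.312], [-1.0, -0.002, 0.001]]
wrist_force: [0.2, 1.1, 6.4]
gripper_width: 0.0004
```

```bash
python3 -c "
from h import *
st()"
```

```text
t 3.75 case [ 0.23 35.87 13.33] F [0.21 1.11 6.36] rotv [-0.0018  0.0008  0.0018]
```

Call:
servo_tool:
  increments:
    - [0,0,0,0.2,0,3,0]
    - [0,0,0,0.2,0,7,0]
    - [0,0,0,0.2,0,11,0]
    - [0,0,0,0.2,0,11,0]

```text
clock: 4.15
ee_pos: [0.5215, -0.0275, 0.0884]
tcp_rot: [[0.002, -0.312, 0.95], [-0.001, 0.95, 0.312], [-1.0, -0.002, 0.001]]
wrist_force: [0.3, 2.6, 6.0]
gripper_width: 0.0006
```

```bash
python3 -c "
from h import *
st()
p,d=snapshot('wrist');cv2.imwrite('pics/w2.png',p[:,:,::-1])
i=camera_info('wrist')
for n in 'LMR':print(proj(i,O+Y[n]/1000*CY))"
```

```text
t 4.15 case [11.85 35.85 13.39] F [0.28 2.58 6.03] rotv [-0.0019  0.0014  0.0017]
[379.04949622 218.34649619]
[317.60951183 218.40385083]
[256.24894237 218.46113134]
```

View pics/w2.png

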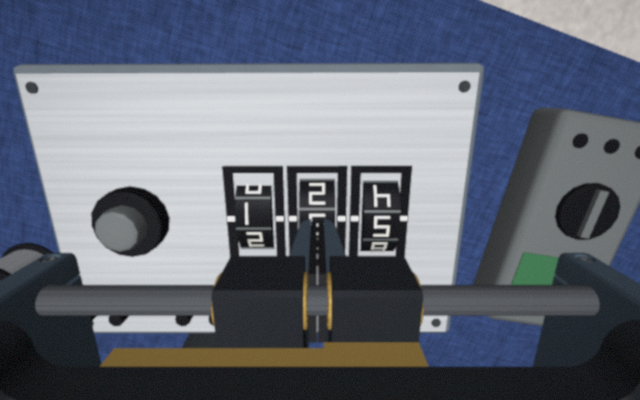

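Call:
servo_tool:
  increments:
    - [0,0,0,-4,0,0,0]
    - [0,0,0,-4,0,-12,0]
    - [0,0,0,-4,0,-22,0]
    - [0,0,0,-3,0,-22,0]
    - [0,0,0,-1,0,-22,0]
    - [0,0,0,0,0,-22,0]
    - [0,0,0,0.2,0,-22,0]
    - [0,0,0,0.2,0,-22,0]

```text
clock: 5.0
ee_pos: [0.501, -0.0344, 0.0883]
tcp_rot: [[0.002, -0.312, 0.95], [-0.001, 0.95, 0.312], [-1.0, -0.002, 0.002]]
wrist_force: [-2.1, 0.3, 5.5]
gripper_width: 0.0003
```

```bash
python3 -c "
from h import *
st()
p,d=snapshot('wrist');cv2.imwrite('pics/w3.png',p[:,:,::-1])
crop('pics/w3.png','pics/w3c.png',240,400,150,270)"
```

```text
t 5.0 case [-9.75 35.75 13.29] F [-2.07  0.3   5.53] rotv [-0.0018  0.0018  0.0019]
```

View pics/w3c.png

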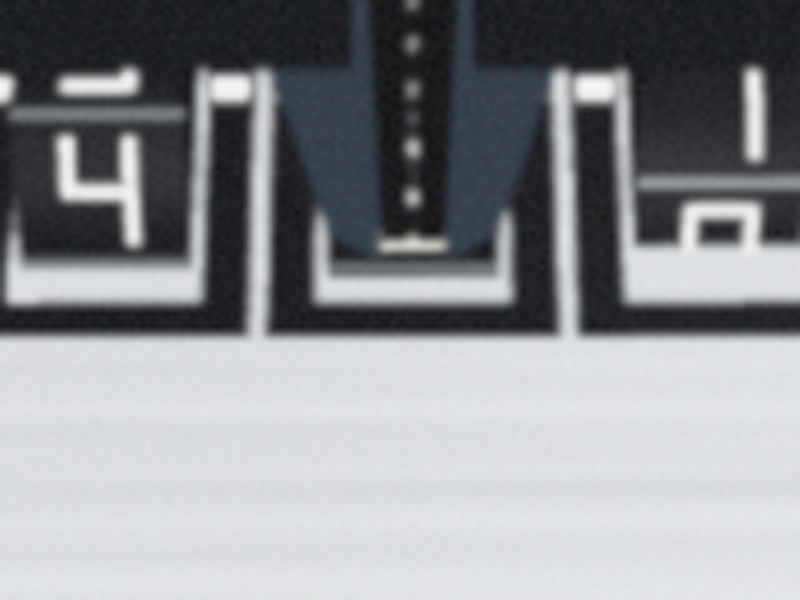

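Call:
servo_tool:
  increments:
    - [0,0,0,0.2,0,3,0]
    - [0,0,0,0.2,0,6.5,0]
    - [0,0,0,0.2,0,10,0]
    - [0,0,0,0.2,0,13,0]
    - [0,0,0,0.2,0,16,0]
    - [0,0,0,0.2,0,19.5,0]
    - [0,0,0,0.2,0,19.5,0]

```text
clock: 5.75
ee_pos: [0.5204, -0.0281, 0.0884]
tcp_rot: [[0.003, -0.312, 0.95], [-0.001, 0.95, 0.312], [-1.0, -0.002, 0.002]]
wrist_force: [0.2, 3.0, 6.9]
gripper_width: 0.0001
```

Call:
servo_tool:
  increments:
    - [0,0,0,-5,0,0,0]
    - [0,0,0,-30,0,-40,0]
    - [0,0,0,-60,0,-60,0]
    - [0,0,0,-80,0,-60,0]
    - [0,0,0,-80,0,-60,0]

```text
clock: 6.25
ee_pos: [0.4644, -0.0471, 0.1709]
tcp_rot: [[0.007, -0.312, 0.95], [-0.002, 0.95, 0.312], [-1.0, -0.004, 0.006]]
wrist_force: [0.1, -1.1, -0.3]
gripper_width: 0.0004
```

```bash
python3 -c "
from h import *
st()
i=camera_info('wrist')
p,d=snapshot('wrist');cv2.imwrite('pics/w4.png',p[:,:,::-1])
print([proj(i,O+Y[n]/1000*CY) for n in 'LMR'])
v=int(proj(i,O)[1]);print(v)
crop('pics/w4.png','pics/w4c.png',240,400,v-55,v+55)"
```

```text
t 6.25 case [-48.48  35.18  95.88] F [ 0.12 -1.14 -0.28] rotv [-0.002   0.0065  0.004 ]
[array([360.0044482, 248.1227634]), array([318.84518741, 248.11305553]), array([277.74394667, 248.10336134])]
248
```

View pics/w4c.png

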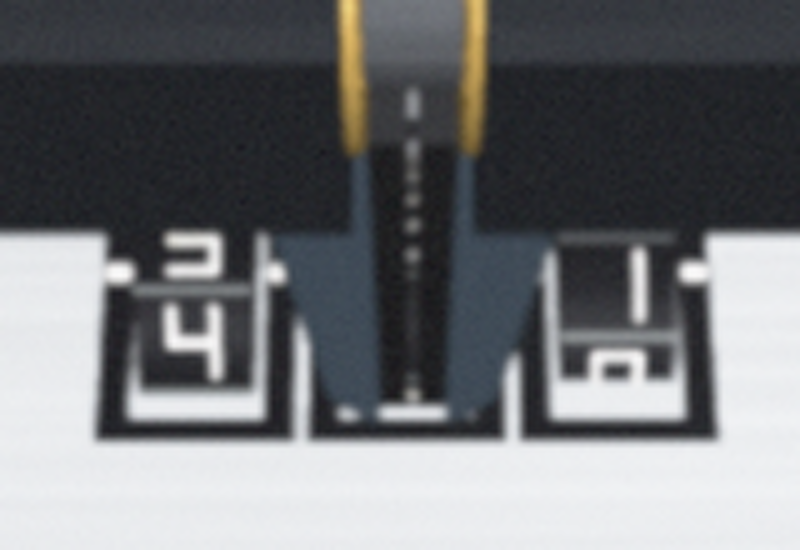

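Call:
servo_tool:
  increments:
    - [-0.002,0.0065,0.004,-15,0,25,0]
    - [-0.002,0.0065,0.004,-28,0,50,0]
    - [-0.002,0.0065,0.004,-28,0,55,0]

```text
clock: 6.6
ee_pos: [0.5188, -0.0292, 0.1983]
tcp_rot: [[0.001, -0.315, 0.949], [0.0, 0.949, 0.315], [-1.0, -0.0, 0.001]]
wrist_force: [0.9, 0.4, -0.3]
gripper_width: 0.0007
```

```bash
cat >>h.py <<'E'
def look(name,h=55):
    st();i=camera_info('wrist');p,d=snapshot('wrist');cv2.imwrite(f'pics/{name}.png',p[:,:,::-1]);np.save(f'pics/{name}.npy',i,allow_pickle=True)
    q=proj(i,O+.036*CY).astype(int);print('centre',q,'v1',q[1]+h)
    crop(f'pics/{name}.png',f'pics/{name}c.png',q[0]-75,q[0]+75,q[1]-h,q[1]+h)
E
python3 -c "
from h import *
look('w5')"
```

```text
t 6.6 case [  8.8   35.11 123.34] F [ 0.86  0.42 -0.27] rotv [0.0008 0.0006 0.0001]
centre [318 177] v1 232
```

View pics/w5c.png

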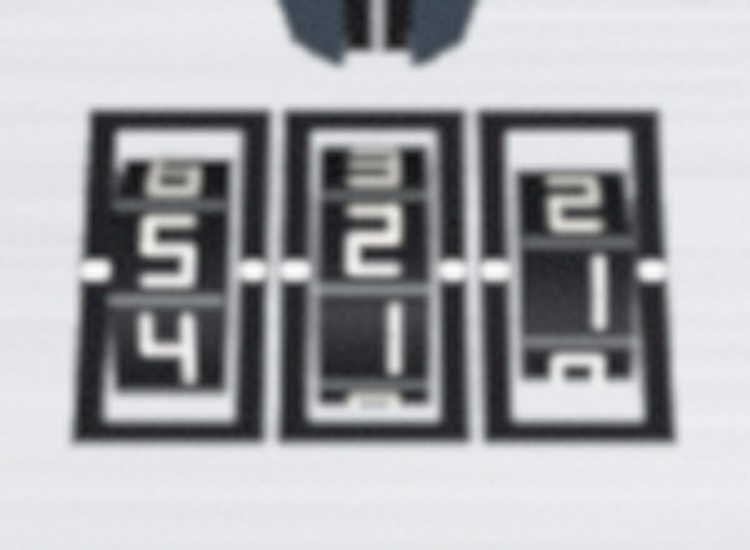

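```bash
python3 - <<'E'
from h import *
i=np.load('pics/w5.npy',allow_pickle=True).item()
for hL,hM,hR in((10.5,13.8,8.1),(10,13.2,7.5)):
    HGT.update(L=hL,M=hM,R=hR)
    print(value(i,'L',[(5.5,206),(4.5,299)],v1=232,tick=270))
    print(value(i,'M',[(2.5,197),(1.5,289)],v1=232,tick=270))
    print(value(i,'R',[(1.5,243),(.5,341)],v1=232,tick=270))
E
```

```text
([4.952, 4.936], 1.49)
([1.905, 1.881], 1.3)
([1.334, 1.33], 1.12)
([4.942, 4.929], 1.49)
([1.893, 1.873], 1.3)
([1.325, 1.323], 1.12)
```

Call:
servo_tool:
  increments:
    - [0,0,0,40,20,1,0]
    - [0,0,0,80,37,1,0]
    - [0,0,0,103,37,1,0]
    - [0,0,0,109,37,1,0]
    - [0,0,0,110,37,1,0]
    - [0,0,0,110,37,1,0]

```text
clock: 7.25
ee_pos: [0.5066, 0.006, 0.0872]
tcp_rot: [[-0.002, -0.315, 0.949], [0.0, 0.949, 0.315], [-1.0, 0.001, -0.002]]
wrist_force: [0.2, -0.8, -0.1]
gripper_width: 0.0007
```

```bash
python3 -c "
from h import *
st()"
```

```text
t 7.25 case [ 8.2  72.39 12.16] F [ 0.17 -0.79 -0.1 ] rotv [ 0.0009 -0.0016 -0.0007]
```

Call:
servo_tool:
  increments:
    - [0,0,0,0.5,0,1,0]
    - [0,0,0,1,0,1.5,0]
    - [0,0,0,1,0,1.5,0]

```text
clock: 7.55
ee_pos: [0.5083, 0.0063, 0.0865]
tcp_rot: [[-0.001, -0.315, 0.949], [0.0, 0.949, 0.315], [-1.0, 0.0, -0.001]]
wrist_force: [0.3, -0.7, -0.9]
gripper_width: 0.0003
```

Call:
servo_tool:
  increments:
    - [0,0,0,0.5,0,0,0]
    - [0,0,0,0.8,0,0,0]

```text
clock: 7.75
ee_pos: [0.5084, 0.0062, 0.0859]
tcp_rot: [[-0.001, -0.315, 0.949], [0.0, 0.949, 0.315], [-1.0, 0.0, -0.001]]
wrist_force: [0.5, -0.6, 3.2]
gripper_width: 0.0004
```

Call:
servo_tool:
  increments:
    - [0,0,0,0.5,0,0,0]
    - [0,0,0,0.9,0,0,0]
    - [0,0,0,0.9,0,0,0]

```text
clock: 8.05
ee_pos: [0.5086, 0.0063, 0.0852]
tcp_rot: [[-0.0, -0.315, 0.949], [0.0, 0.949, 0.315], [-1.0, 0.0, -0.0]]
wrist_force: [-2.3, -0.9, 6.2]
gripper_width: 0.0004
```

```bash
python3 -c "
from h import *
st()"
```

```text
t 8.05 case [10.18 72.   10.17] F [-2.28 -0.92  6.16] rotv [ 0.0008 -0.0005 -0.0002]
```

Call:
servo_tool:
  increments:
    - [0,0,0,0.2,0,-3,0]
    - [0,0,0,0.3,0,-6.5,0]
    - [0,0,0,0.3,0,-10,0]
    - [0,0,0,0.3,0,-13,0]
    - [0,0,0,0.3,0,-16,0]
    - [0,0,0,0.3,0,-18.5,0]
    - [0,0,0,0.3,0,-18.5,0]

```text
clock: 8.75
ee_pos: [0.4914, 0.0005, 0.0852]
tcp_rot: [[0.001, -0.315, 0.949], [0.0, 0.949, 0.315], [-1.0, -0.0, 0.001]]
wrist_force: [-0.6, 1.1, 6.8]
gripper_width: 0.0004
```

```bash
python3 -c "
from h import *
st()"
```

```text
t 8.75 case [-7.97 71.93 10.22] F [-0.55  1.06  6.8 ] rotv [0.0007 0.0006 0.    ]
```

Call:
servo_tool:
  increments:
    - [0,0,0,-4,0,0,0]
    - [0,0,0,-4,0,12,0]
    - [0,0,0,-4,0,18,0]
    - [0,0,0,-3,0,18,0]
    - [0,0,0,-1,0,18,0]
    - [0,0,0,0,0,18,0]
    - [0,0,0,0.3,0,18,0]
    - [0,0,0,0.3,0,18,0]

```text
clock: 9.55
ee_pos: [0.5085, 0.0062, 0.0851]
tcp_rot: [[0.001, -0.314, 0.949], [0.0, 0.949, 0.314], [-1.0, 0.0, 0.001]]
wrist_force: [-1.0, 0.8, 7.0]
gripper_width: 0.0006
```

```bash
python3 -c "
from h import *
st()"
```

```text
t 9.55 case [10.14 71.9  10.11] F [-0.99  0.78  6.97] rotv [ 0.0004  0.0009 -0.    ]
```

Call:
servo_tool:
  increments:
    - [0,0,0,0.2,0,-3,0]
    - [0,0,0,0.2,0,-6.5,0]
    - [0,0,0,0.2,0,-10,0]
    - [0,0,0,0.2,0,-13,0]
    - [0,0,0,0.2,0,-16,0]
    - [0,0,0,0.2,0,-17.5,0]
    - [0,0,0,0.2,0,-17.5,0]

```text
clock: 10.25
ee_pos: [0.492, 0.0007, 0.0852]
tcp_rot: [[0.001, -0.314, 0.949], [0.0, 0.949, 0.314], [-1.0, -0.0, 0.002]]
wrist_force: [-1.0, 2.2, 6.6]
gripper_width: 0.0004
```

Call:
servo_tool:
  increments:
    - [0,0,0,-5,0,0,0]
    - [0,0,0,-40,-10,2,0]
    - [0,0,0,-80,-40,5,0]
    - [0,0,0,-115,-72,10,0]
    - [0,0,0,-115,-72,15,0]
    - [0,0,0,-115,-72,15,0]

```text
clock: 10.85
ee_pos: [0.5291, -0.0634, 0.2006]
tcp_rot: [[0.003, -0.313, 0.95], [0.0, 0.95, 0.313], [-1.0, -0.001, 0.003]]
wrist_force: [-1.4, 0.0, -0.9]
gripper_width: 0.0001
```

```bash
python3 -c "
from h import *
look('w6')"
```

```text
t 10.85 case [  7.79  -0.58 125.64] F [-1.37  0.   -0.88] rotv [-0.0009  0.0025  0.0005]
centre [357 177] v1 232
```

View pics/w6c.png

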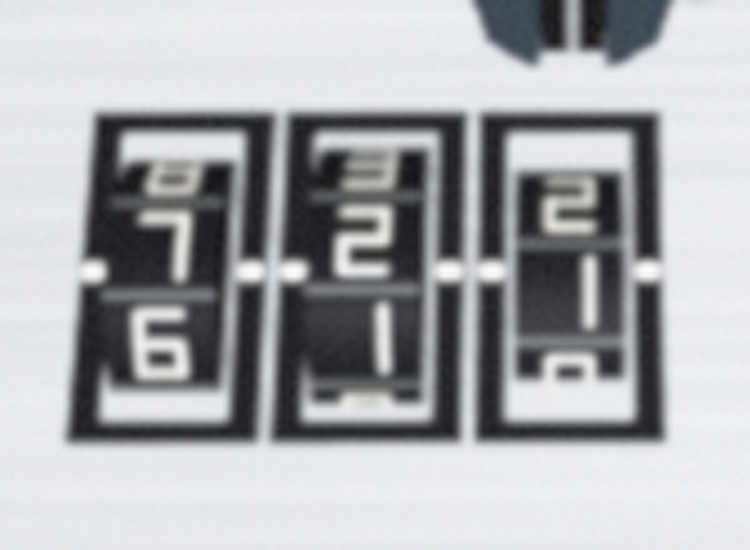

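Call:
servo_tool:
  increments:
    - [-0.001,0.0025,0,40,0.6,3,0]
    - [-0.001,0.0025,0,80,0.6,3,0]
    - [-0.001,0.0025,0,107,0.6,3,0]
    - [-0.001,0.0025,0,114,0.6,3,0]
    - [-0.001,0.0025,0,115.5,0.6,3,0]
    - [-0.001,0.0025,0,115.5,0.6,3,0]

```text
clock: 11.5
ee_pos: [0.5296, -0.0604, 0.0837]
tcp_rot: [[-0.004, -0.315, 0.949], [0.001, 0.949, 0.315], [-1.0, 0.002, -0.004]]
wrist_force: [-0.7, 0.5, 0.1]
gripper_width: 0.0003
```

```bash
python3 -c "
from h import *
st()"
```

```text
t 11.5 case [9.2  2.1  8.66] F [-0.65  0.46  0.15] rotv [ 0.0014 -0.0041 -0.0019]
```

Call:
servo_tool:
  increments:
    - [0.001,-0.003,-0.002,0.5,-2,1,0]
    - [0.001,-0.003,-0.002,0.9,-2,1.5,0]
    - [0.001,-0.003,-0.002,0.9,-2,1.5,0]

```text
clock: 11.8
ee_pos: [0.5315, -0.0616, 0.083]
tcp_rot: [[-0.001, -0.314, 0.949], [-0.0, 0.949, 0.314], [-1.0, 0.0, -0.001]]
wrist_force: [-3.5, 3.0, 4.1]
gripper_width: 0.0004
```

```bash
python3 -c "
from h import *
st()"
```

```text
t 11.8 case [10.66  0.34  8.01] F [-3.48  2.98  4.06] rotv [ 0.0004 -0.0012 -0.0002]
```

Call:
servo_tool:
  increments:
    - [0,-0.001,0,0.5,0,0,0]
    - [0,-0.001,0,0.6,0,0,0]

```text
clock: 12.0
ee_pos: [0.5316, -0.0616, 0.0827]
tcp_rot: [[-0.0, -0.314, 0.949], [0.0, 0.949, 0.314], [-1.0, 0.0, 0.0]]
wrist_force: [-2.6, 3.0, 7.2]
gripper_width: 0.0003
```

```bash
python3 -c "
from h import *
st()"
```

```text
t 12.0 case [10.73  0.37  7.69] F [-2.58  3.02  7.24] rotv [ 0.0004  0.0001 -0.0002]
```

Call:
servo_tool:
  increments:
    - [0,0,0,0.1,0,-3,0]
    - [0,0,0,0.2,0,-7,0]
    - [0,0,0,0.2,0,-11,0]
    - [0,0,0,0.2,0,-14,0]
    - [0,0,0,0.2,0,-17,0]
    - [0,0,0,0.2,0,-20,0]
    - [0,0,0,0.2,0,-22,0]
    - [0,0,0,0.2,0,-22,0]

```text
clock: 12.8
ee_pos: [0.5107, -0.0686, 0.0828]
tcp_rot: [[0.001, -0.314, 0.949], [0.0, 0.949, 0.314], [-1.0, -0.0, 0.001]]
wrist_force: [-0.6, 3.7, 6.1]
gripper_width: 0.0002
```

Call:
servo_tool:
  increments:
    - [0,0,0,-4,0,0,0]
    - [0,0,0,-4,0,12,0]
    - [0,0,0,-4,0,22,0]
    - [0,0,0,-3,0,22,0]
    - [0,0,0,-1,0,22,0]
    - [0,0,0,0,0,22,0]
    - [0,0,0,0.2,0,22,0]
    - [0,0,0,0.2,0,22,0]

```text
clock: 13.6
ee_pos: [0.5318, -0.0617, 0.0827]
tcp_rot: [[0.001, -0.314, 0.949], [0.0, 0.949, 0.314], [-1.0, -0.0, 0.001]]
wrist_force: [0.0, 0.8, 5.8]
gripper_width: 0.0001
```

```bash
python3 -c "
from h import *
st()"
```

```text
t 13.6 case [10.89  0.24  7.74] F [0.   0.85 5.82] rotv [0.     0.0012 0.0001]
```

Call:
servo_tool:
  increments:
    - [0,0,0,0.2,0,-3,0]
    - [0,0,0,0.3,0,-7,0]
    - [0,0,0,0.3,0,-11,0]
    - [0,0,0,0.3,0,-14,0]
    - [0,0,0,0.3,0,-17,0]
    - [0,0,0,0.3,0,-20,0]
    - [0,0,0,0.3,0,-22,0]
    - [0,0,0,0.3,0,-22,0]

```text
clock: 14.4
ee_pos: [0.5108, -0.0686, 0.0826]
tcp_rot: [[0.002, -0.314, 0.949], [0.0, 0.949, 0.314], [-1.0, -0.0, 0.002]]
wrist_force: [0.0, 1.8, 6.6]
gripper_width: 0.0006
```

Call:
servo_tool:
  increments:
    - [0,0,0,-5,0,0,0]
    - [0,0,0,-40,0,3,0]
    - [0,0,0,-80,0,10,0]
    - [0,0,0,-115,0,18,0]
    - [0,0,0,-115,0,20,0]
    - [0,0,0,-115,0,20,0]

```text
clock: 15.0
ee_pos: [0.5298, -0.0624, 0.1981]
tcp_rot: [[0.003, -0.314, 0.949], [0.0, 0.949, 0.314], [-1.0, -0.001, 0.003]]
wrist_force: [-0.2, 0.4, -0.2]
gripper_width: 0.0006
```

```bash
python3 -c "
from h import *
look('w7')"
```

```text
t 15.0 case [  8.78   0.17 123.11] F [-0.24  0.37 -0.17] rotv [-0.0001  0.0027  0.0007]
centre [357 177] v1 232
```

View pics/w7c.png

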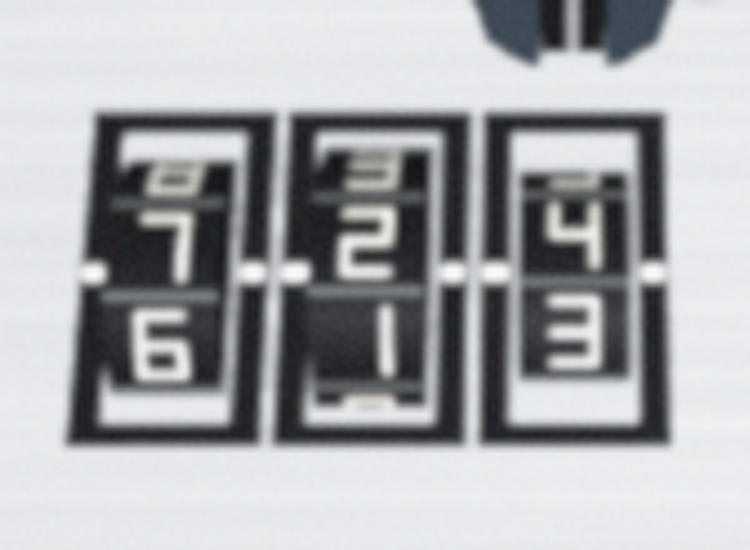

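```bash
python3 - <<'E'
from h import *
i=np.load('pics/w7.npy',allow_pickle=True).item()
HGT.update(L=10.6,M=13.8,R=8.1)
print(value(i,'L',[(7.5,203),(6.5,296)],v1=232,tick=272))
print(value(i,'M',[(2.5,198),(1.5,291)],v1=232,tick=272))
print(value(i,'R',[(4.5,187),(3.5,283)],v1=232,tick=272))
E
```

```text
([6.893, 6.888], 2.32)
([1.895, 1.882], 2.29)
([3.609, 3.726], 2.26)
```

Call:
servo_tool:
  increments:
    - [0,0.0025,0,40,0,3,0]
    - [0,0.0025,0,80,0,3,0]
    - [0,0.0025,0,105,0,3,0]
    - [0,0.0025,0,111,0,3,0]
    - [0,0.0025,0,112,0,3,0]
    - [0,0.0025,0,112,0,3,0]

```text
clock: 15.65
ee_pos: [0.5319, -0.0614, 0.0854]
tcp_rot: [[-0.002, -0.314, 0.949], [-0.0, 0.949, 0.314], [-1.0, 0.0, -0.002]]
wrist_force: [0.2, -0.9, 0.0]
gripper_width: 0.0005
```

```bash
python3 -c "
from h import *
st()"
```

```text
t 15.65 case [11.14  0.44 10.35] F [ 0.2  -0.85  0.02] rotv [-0.0001 -0.0017 -0.0002]
```

Target pressed height is 7.7, so go down 2.65 in small rows.

Call:
servo_tool:
  increments:
    - [0,-0.0015,0,1,0,0.8,0]
    - [0,-0.0015,0,1.8,0,0.8,0]
    - [0,-0.0015,0,2.3,0,0.8,0]
    - [0,-0.0015,0,2.7,0,0.8,0]
    - [0,-0.0015,0,2.7,0,0.8,0]

```text
clock: 16.15
ee_pos: [0.533, -0.0612, 0.083]
tcp_rot: [[0.0, -0.314, 0.949], [-0.0, 0.949, 0.314], [-1.0, -0.0, 0.0]]
wrist_force: [-0.1, 0.0, 4.6]
gripper_width: 0.0006
```

```bash
python3 -c "
from h import *
st()"
```

```text
t 16.15 case [12.22  0.24  7.99] F [-0.1   0.05  4.64] rotv [-0.0001  0.0004  0.0002]
```

Call:
servo_tool:
  increments:
    - [0,0,0,0.5,0,0,0]
    - [0,0,0,0.5,0,-3.5,0]
    - [0,0,0,0.5,0,-7,0]
    - [0,0,0,0.5,0,-11,0]
    - [0,0,0,0.5,0,-15,0]
    - [0,0,0,0.5,0,-19,0]
    - [0,0,0,0.5,0,-23.5,0]
    - [0,0,0,0.5,0,-23.5,0]

```text
clock: 16.95
ee_pos: [0.5106, -0.0687, 0.0827]
tcp_rot: [[0.001, -0.314, 0.95], [-0.0, 0.95, 0.314], [-1.0, -0.0, 0.001]]
wrist_force: [-1.7, -0.6, 6.6]
gripper_width: 0.0004
```

Call:
servo_tool:
  increments:
    - [0,0,0,-5,0,0,0]
    - [0,0,0,-40,3,5,0]
    - [0,0,0,-80,20,12,0]
    - [0,0,0,-115,36,20,0]
    - [0,0,0,-117,36,22,0]
    - [0,0,0,-117,36,22,0]

```text
clock: 17.55
ee_pos: [0.5206, -0.0274, 0.2004]
tcp_rot: [[0.003, -0.315, 0.949], [-0.0, 0.949, 0.315], [-1.0, -0.001, 0.002]]
wrist_force: [0.3, -0.3, -0.2]
gripper_width: 0.0006
```

```bash
python3 -c "
from h import *
look('w8')"
```

```text
t 17.55 case [ 11.01  36.29 125.41] F [ 0.34 -0.29 -0.22] rotv [0.0006 0.0024 0.0011]
centre [317 174] v1 229
```

View pics/w8c.png

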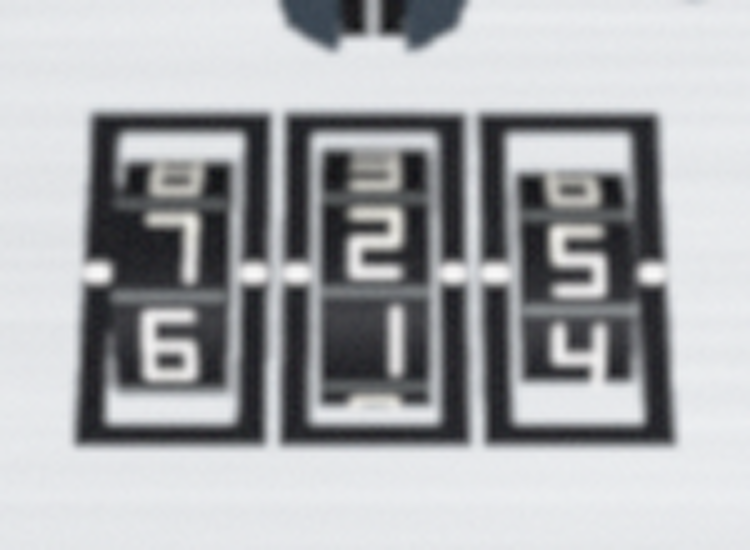

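```bash
python3 - <<'E'
from h import *
i=np.load('pics/w8.npy',allow_pickle=True).item()
HGT.update(L=10.6,M=13.8,R=8.1)
print(value(i,'L',[(7.5,203),(6.5,296)],v1=229,tick=272))
print(value(i,'M',[(2.5,199),(1.5,291)],v1=229,tick=272))
print(value(i,'R',[(5.5,214),(4.5,310)],v1=229,tick=272))
E
```

```text
([6.884, 6.884], 2.37)
([1.897, 1.875], 2.19)
([4.974, 4.992], 2.01)
```

Call:
servo_tool:
  increments:
    - [0,0.0024,0,40,0,-9,0]
    - [0,0.0024,0,80,0,-9,0]
    - [0,0.0024,0,102,0,-9,0]
    - [0,0.0024,0,107,0,-9,0]
    - [0,0.0024,0,108,0,-9,0]
    - [0,0.0024,0,108,0,-9,0]

```text
clock: 18.2
ee_pos: [0.5116, -0.0307, 0.0917]
tcp_rot: [[-0.001, -0.314, 0.949], [-0.001, 0.949, 0.314], [-1.0, -0.0, -0.002]]
wrist_force: [0.8, 0.6, -0.4]
gripper_width: 0.0004
```

```bash
python3 -c "
from h import *
st()"
```

```text
t 18.2 case [ 1.48 35.97 16.7 ] F [ 0.82  0.55 -0.35] rotv [-0.     -0.0015  0.0005]
```

Call:
servo_tool:
  increments:
    - [0,-0.0015,0,1.2,0,0,0]
    - [0,-0.0015,0,2.2,0,0,0]
    - [0,-0.0015,0,3,0,0,0]
    - [0,-0.0015,0,3.4,0,0,0]
    - [0,-0.0015,0,3.4,0,0,0]

```text
clock: 18.7
ee_pos: [0.512, -0.0307, 0.0886]
tcp_rot: [[0.001, -0.314, 0.949], [-0.001, 0.949, 0.314], [-1.0, -0.001, 0.001]]
wrist_force: [0.9, -0.7, 5.1]
gripper_width: 0.0002
```

```bash
python3 -c "
from h import *
st()"
```

```text
t 18.7 case [ 1.81 35.81 13.64] F [ 0.88 -0.66  5.07] rotv [-0.      0.0006  0.0008]
```

Call:
servo_tool:
  increments:
    - [0,0,0,0.6,0,0,0]
    - [0,0,0,0.6,0,-1.3,0]
    - [0,0,0,0.6,0,-2.7,0]
    - [0,0,0,0.6,0,-2.7,0]
    - [0,0,0,-2,0,-2.7,0]
    - [0,0,0,-8,0,-2.7,0]
    - [0,0,0,-8,36,-1,0]
    - [0,0,0,-6,36,0.5,0]

```text
clock: 19.5
ee_pos: [0.5001, 0.0054, 0.0949]
tcp_rot: [[0.0, -0.315, 0.949], [-0.0, 0.949, 0.315], [-1.0, -0.0, 0.0]]
wrist_force: [-0.3, 0.6, 0.2]
gripper_width: 0.0004
```

```bash
python3 -c "
from h import *
st()"
```

```text
t 19.5 case [ 1.86 73.82 19.91] F [-0.27  0.62  0.21] rotv [0.0009 0.0001 0.0004]
```

Call:
servo_tool:
  increments:
    - [0,0,0,4,-1.8,0,0]
    - [0,0,0,7,-1.8,0,0]
    - [0,0,0,8.5,-1.8,0,0]
    - [0,0,0,9.2,-1.8,0,0]
    - [0,0,0,9.2,-1.8,0,0]

```text
clock: 20.0
ee_pos: [0.5007, 0.0033, 0.0857]
tcp_rot: [[-0.0, -0.314, 0.949], [-0.0, 0.949, 0.314], [-1.0, -0.0, -0.0]]
wrist_force: [-0.6, -1.0, 3.1]
gripper_width: 0.0002
```

```bash
python3 -c "
from h import *
st()"
```

```text
t 20.0 case [ 1.75 71.66 10.68] F [-0.63 -0.96  3.13] rotv [ 0.0005 -0.0002  0.0004]
```

Call:
servo_tool:
  increments:
    - [0,0,0,0.6,0,0,0]
    - [0,0,0,0.7,0,-1.3,0]
    - [0,0,0,0.7,0,-2.7,0]
    - [0,0,0,0.7,0,-2.7,0]
    - [0,0,0,-2,0,-2.7,0]
    - [0,0,0,-30,0,0,0]
    - [0,0,0,-70,-20,6,0]
    - [0,0,0,-112,-36,9,0]

```text
clock: 20.8
ee_pos: [0.5203, -0.0283, 0.1987]
tcp_rot: [[-0.001, -0.315, 0.949], [-0.0, 0.949, 0.315], [-1.0, 0.0, -0.001]]
wrist_force: [1.5, 0.4, 0.5]
gripper_width: 0.0006
```

Call:
servo_tool:
  increments:
    - [0,0,0,-5,0,0,0]
    - [0,0,0,-5,0,0,0]

```text
clock: 21.0
ee_pos: [0.5209, -0.0286, 0.2049]
tcp_rot: [[0.001, -0.314, 0.949], [-0.001, 0.949, 0.315], [-1.0, -0.001, 0.001]]
wrist_force: [0.4, -0.2, -1.1]
gripper_width: 0.0003
```

```bash
python3 -c "
from h import *
look('w9')"
```

```text
t 21.0 case [ 10.98  35.01 129.88] F [ 0.44 -0.23 -1.12] rotv [0.0005 0.0008 0.0009]
centre [318 173] v1 228
```

View pics/w9c.png

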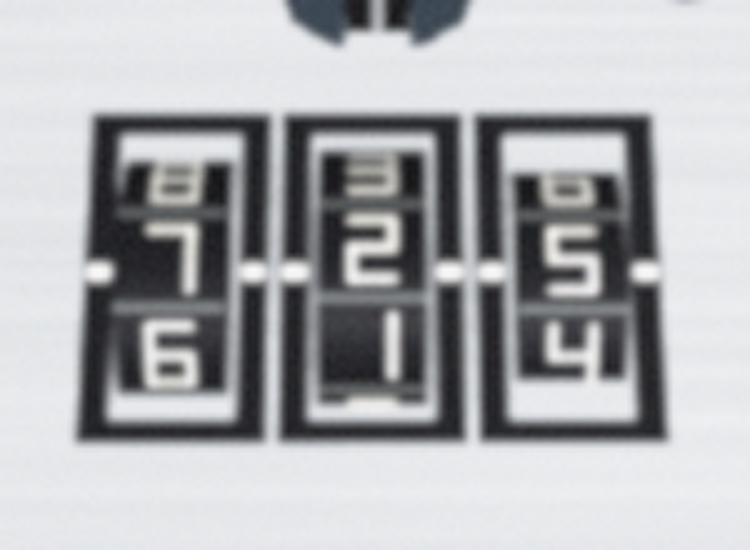

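```bash
python3 - <<'E'
from h import *
i=np.load('pics/w9.npy',allow_pickle=True).item()
HGT.update(L=10.6,M=13.8,R=8.1)
print(value(i,'L',[(7.5,212),(6.5,308)],v1=228,tick=271))
print(value(i,'M',[(2.5,204),(1.5,297)],v1=228,tick=271))
print(value(i,'R',[(5.5,213),(4.5,309)],v1=228,tick=271))
print(inc(W['K']+[0,0,.052]))
E
```

```text
([6.997, 7.016], 2.11)
([1.957, 1.944], 1.97)
([4.963, 4.996], 1.83)
(array([ 0.0008, -0.0014, -0.0001]), array([  76.4, -105.6,  -10.1]))
```

Call:
servo_tool:
  increments:
    - [0,0,0,10,-45,-5,0]
    - [0,0,0,20,-90,-10,0]
    - [0,0,0,55,-105.5,-11,0]
    - [0,0,0,90,-105.5,-11,0]
    - [0,0,0,98,-105.5,-11,0]
    - [0,0,0,98,-105.5,-11,0]

```text
clock: 21.65
ee_pos: [0.5408, -0.131, 0.1034]
tcp_rot: [[-0.006, -0.315, 0.949], [0.001, 0.949, 0.315], [-1.0, 0.003, -0.005]]
wrist_force: [0.3, 1.4, 0.2]
gripper_width: 0.0006
```

```bash
python3 -c "
from h import *
st()"
```

```text
t 21.65 case [ -2.27 -68.48  28.41] F [0.35 1.36 0.2 ] rotv [ 0.0012 -0.0052 -0.0027]
```

Now 6.4 mm above the key. Press in stages down to about 15.8.

Call:
servo_tool:
  increments:
    - [0,-0.005,-0.003,3,-1.5,2,0]
    - [0,-0.005,-0.003,6,-1.5,2,0]
    - [0,-0.005,-0.003,8,-1.5,2,0]
    - [0,-0.005,-0.003,10,-1.5,2,0]
    - [0,-0.005,-0.003,11,-1.5,2,0]
    - [0,-0.005,-0.003,11,-1.5,2,0]

```text
clock: 22.25
ee_pos: [0.5436, -0.1318, 0.0928]
tcp_rot: [[0.001, -0.315, 0.949], [-0.0, 0.949, 0.315], [-1.0, -0.001, 0.001]]
wrist_force: [2.0, 1.9, 3.8]
gripper_width: 0.0004
```

```bash
python3 -c "
from h import *
st()"
```

```text
t 22.25 case [  0.14 -70.1   17.78] F [2.03 1.85 3.84] rotv [0.0012 0.0008 0.0007]
```

Call:
servo_tool:
  increments:
    - [0,0,0,1,0,0,0]
    - [0,0,0,1.8,0,0,0]
    - [0,0,0,2,0,0,0]
    - [0,0,0,2,0,0,0]

```text
clock: 22.65
ee_pos: [0.5437, -0.1318, 0.0912]
tcp_rot: [[0.001, -0.315, 0.949], [-0.0, 0.949, 0.315], [-1.0, -0.001, 0.001]]
wrist_force: [-2.2, 3.4, 12.1]
gripper_width: 0.0006
```

```bash
python3 -c "
from h import *
st()"
```

```text
t 22.65 case [  0.23 -70.15  16.18] F [-2.17  3.4  12.05] rotv [0.0011 0.0008 0.0007]
```

Call:
servo_tool:
  increments:
    - [0,0,0,0,0,0,0]
    - [0,0,0,-6,0,0,0]
    - [0,0,0,-30,0,0,0]
    - [0,0,0,-75,20,5,0]
    - [0,0,0,-115,60,9,0]
    - [0,0,0,-115,105,11,0]
    - [0,0,0,-115,105,11,0]
    - [0,0,0,-115,105,11,0]

```text
clock: 23.45
ee_pos: [0.5207, -0.0281, 0.2064]
tcp_rot: [[0.001, -0.317, 0.948], [-0.001, 0.948, 0.317], [-1.0, -0.001, 0.001]]
wrist_force: [0.1, -0.6, 0.6]
gripper_width: 0.0006
```

```bash
python3 -c "
from h import *
look('wa')
i=camera_info('wrist');p,d=snapshot('wrist');u,v=proj(i,W['K']+[0,0,.022]).round().astype(int);D=np.median(d[v-2:v+3,u-2:u+3]);print(tocase(i['eye']+ray(i,u,v)*D))
t,_=snapshot('top');cv2.imwrite('pics/top1.png',t[:,:,::-1])"
```

```text
t 23.45 case [ 10.92  35.57 131.38] F [ 0.07 -0.64  0.56] rotv [0.0031 0.0008 0.0011]
centre [318 173] v1 228
[-2.88211313e-02 -6.99573061e+01  2.14332146e+01]
```

View pics/wac.png

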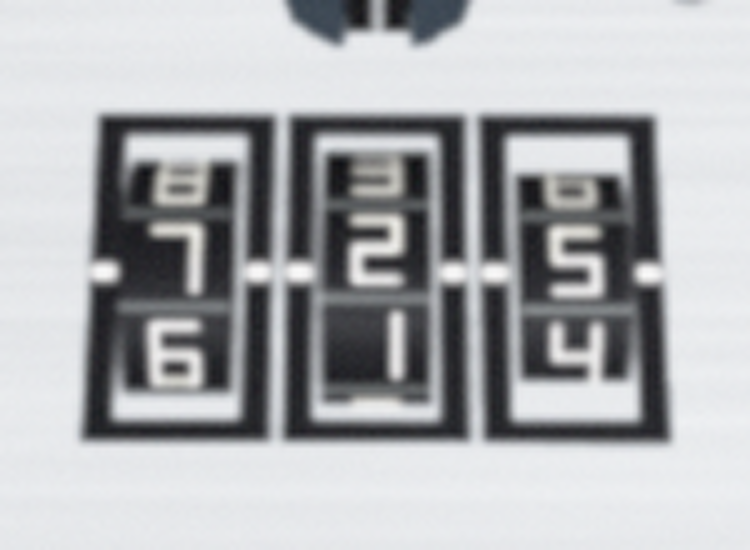

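View pics/top1.png

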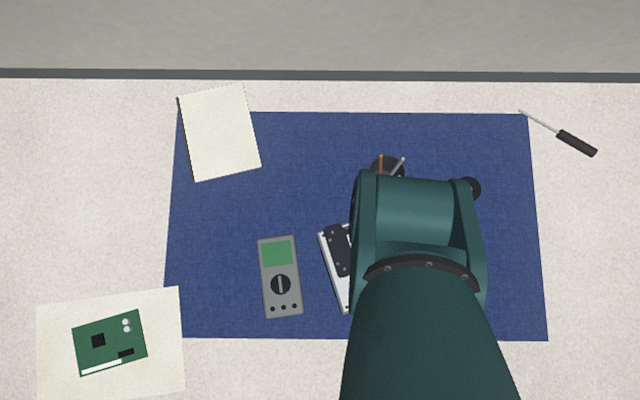

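The display reads 7-2-5, square between the ticks, and the key is up (top measured 21.4 mm above the panel). The bystanders look unmoved: meter at (280,277), cup at (386,165), spool at (468,190). Handing in.

```bash
python3 -c "
from rig import *
print(close_job())"
```

```text
the job is handed in; nothing more can be done
None
```

The wheels are set to 7-2-5 and the load key was pressed once and let up again. The job was handed in at about 23.6 s of the 72 s allowed; no verdict is reported.

- **Wheels:** I turned them with closed fingertips. The wrist force at the end of each move never read above 7.5 N. The last picture measured before the key press gave 7.0, 1.95 and 4.98 digits. The tolerance is about ±0.29 digit. The picture after the press shows the same positions.
- **Key:** I pressed it only once the code was set. The tool reached 16.2 mm above the panel at 12 N, which means the key was at its stop. Afterwards the depth reading put its top at 21.4 mm, against 22 mm nominal and with the depth running about 0.8 mm low, so it is up.
- **Bystanders and arm:** By eye in the top view, the meter is unmoved and the parts of the cup and spool not hidden by the arm look unmoved. The arm was left clear, about 13 cm above the panel, touching nothing.

No check failed. My first stop left the left and middle wheels about 0.1 digit low. That was within tolerance, but I nudged both closer before pressing the key.

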